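# Drop a tin through the bin's self-closing flap

## Robot

A 7-joint arm with a two-finger parallel gripper is mounted at the origin on the work surface. World frame = base frame: x ahead of the robot, y to its left, z up, the work surface at z = 0. Lengths are in mm, angles in degrees, forces in N, time in s.
With the tool pointing down it reaches from about 425 to 925 mm from the base axis. Payload 6.8 kg.
Tool frame: the origin (TCP) lies midway between the tips of the shut fingers; the grasp point (between the pads) lies 19 mm behind it; z points along the fingers, x is the direction in which the jaws open and shut, and the axes are right-handed (so a half turn about z gives the same grasp; the last joint's range is limited). The gripper opens to 85 mm and grips with 20 to 120 N. Pads are 22 mm wide; open, the fingers measure 114 mm over their backs; the gripper's body (76 mm by 85 mm) begins 54 mm behind the grasp point. The pads swing forward as they close: fully open they stand 13 mm farther back than shut.
Start: joints at [65.713, 27.33, 1.283, 89.118, -0.659, 63.558, -4.761], TCP at [209.649, -641.635, 205.108] pointing down, gripper open.
Joint ranges: [-169.35, 169.35], [-19.33, 120.38], [-80.79, 83.38], [13.8, 139.57], [-78.32, 258.32], [9.67, 109.79], [-169.56, 169.56]. Speed limits (degrees/s): [136.94, 136.94, 180, 180, 180, 180, 180].

## Interface

Orientations are given as a 3x3 rotation matrix whose columns are the frame's x, y, z axes.
In Python, from rig import manip gives the robot as it stands.
- The arm moves only by the tool carry_out, never from a script. Its argument "increments" is a list of rows, each an object of numbers: "x", "y", "z": the shift along the tool's x, y, z in mm; "spin": the turn about the tool's z in rad; "claw": the opening, from 0 (shut) to 1 (fully open). A call has 1 to 20 rows; each row is the pose to reach, as a shift and turn from the pose commanded when the call began, along the tool's axes at that moment; what a row does not reach only later rows make up. A row lasts 1/8 s, in which the tool goes at most 62.5 mm and 10.7 degrees, less where a joint would pass 70% of its speed; a pose out of reach is approached as far as the arm can. A call with a gripper value outside its range is refused whole. The fingers move at their own pace and stop on an object; the grip force is fixed at half the most. Time passes only in rows, so rows that repeat a pose let the fingers close. It gives the time, the measured TCP pose, the force and the opening at its end, in the units of the state.
- manip.read_state(): the state, without advancing time (a new reading comes with each control period).
- manip.grab_frame(name): name is "scene" or "top" or "wrist"; returns the picture (400x640x3 uint8, red, green, blue); there is no depth.
- manip.camera_model(name): a dict with "fx", "fy", "cx", "cy" (pixels), "extrinsics" (4x4, takes a point from camera to world coordinates). Camera axes: x right, y up, looking along -z (the intrinsics and any distortion apply to the point x, -y, -z); pixel columns grow to the right and rows downward; lengths in mm; the calibration is good to about 2 mm. A picture is of the moment at which its call begins: read the wrist's pose just before it. camera_model takes no time and is no camera call; for the wrist camera it gives the pose at the moment of the call.
- manip.hand_in(): hands the job in, once; it reports no verdict.
The state is a dict: "t": time; "qpos": joint angles; "dq": joint speeds; "tau": joint torques, N m; "position": TCP position; "ee_rot": TCP orientation; "wrist_force": force on the tool from outside, world axes, zero at the start; "moment": the same for the moment, N m; "opening": opening from 0.0 (shut) to 1.0 (fully open).
Only numpy, scipy, OpenCV 4.12 (cv2) and the standard library are available. Lean on these libraries where they do the work, as an engineer would, in place of code of your own. Each camera call takes 0.05 s, during which the arm holds its last target.

## Task

Put the small empty tin into the recycling bin without picking it up: with one fingertip press the bar on the bin's self-closing flap down and keep the flap open, and meanwhile with the other finger push the tin off the end of its runway, so that it drops in while the flap is still held. Then let go, so that the flap closes by itself. Never push the tin onto the closed flap, and leave everything else where it stands.

Things in the scene. Friction and masses are not known exactly. Their poses are not given: they have to be found in the camera images.
- bin: Grey recycling bin with a metal top, 270 x 200 mm, 150 mm high, fixed. Origin: centre of its underside; x runs along the runway towards the flap, y across to the left, z up. All (x, y, z) below are in this frame, in mm. Flat deck: x -135 to -30, z 150. Beyond it an opening, x -30 to 115, y -55 to 65, covered by the flap, flush with the deck. Floor at z 6, open also under the deck.
- runway_end (a point): Middle of the runway's end, at the opening's edge, on deck level: (-30, -20, 150). The runway is a lane on the deck along x, centred on y -20, between two low rails 8 mm high and 5 mm wide (inner faces at y -46 and 6, from x -133 to -33). With the flap down, what goes over this edge falls into the bin.
- flap (a joint): Angle of the flap (slick polished steel, 142 x 116 x 4 mm) in rad: 0 closed and level, up to 0.95 (stop) as its near edge, next to the runway, goes down. Hinged along its far edge (x 115, z 150); a spring shuts it within a second once let go: 0.24 N m closed, 0.33 N m at 0.6 rad, so pressing the bar takes about 1.5 to 8 N. A tin on the closed flap does not open it.
- push_bar (a point): Middle of the top of the push bar: round, 14 mm thick, on two posts on the flap, along x, 88 mm long, top 56 mm above the flap. Closed: (26, 30, 206), so 50 mm left of the runway's centre line, from 12 mm beyond its end on. Pressed to 12 mm above the deck at x -8, it opens the flap 0.37 rad: near edge 53 mm down, enough for the tin. Slick: fingertips slide along it.
- tin: Small closed oblong tin, dark metal with a paper band and small round white cap, loose in the runway: 32 mm along x, 40 mm along y, 30 mm high, about 50 g. Origin: centre of its underside. Starts with its centre 30 to 65 mm before the runway's end, turned a little at most.
- shaker: Small glass shaker, 32 mm across, 55 mm high, standing on the bin's deck to the left of the runway. Origin: centre of its underside. Leave alone.
- can: Food can, 72 mm across, 100 mm high, on the table to the left of the bin. Origin: centre of its underside. Leave alone.
- bottle: Clear plastic bottle, 60 mm across, 150 mm high, on the table to the right of the bin. Origin: centre of its underside. Leave alone.
- carton: Brown carton 90 x 60 x 70 mm on the table to the right of the bin. Origin: centre of its underside. Leave alone.
Things that resemble listed ones, but are neither listed nor needed, are in the scene too. What is shaped like the tin but red or yellow is not meant.

How it is judged:
By the outcome, as a careful person would: the job done as asked, in the order asked, and still so for the second after the job is handed in, with the robot touching nothing.
It also fails if it takes over 51 s, if anything falls off the work surface, if the arm or the gripper's body presses on something with over 40 N, if the wrist force passes 120 N, or if a joint passes its speed limit or range.

## Working session

There is one attempt and no reset: what is moved stays moved. The work goes in short steps, Python scripts to look and compute and a tool call to move; the robot and the scene stay as the last step left them, time stands still between calls to the robot, and variables do not carry over. Pictures are saved under pics/ and viewed, and the job is handed in when it is done.

Besides the shell and the picture viewer there is one more tool, called after "Emit:" in YAML: its name, and indented under it one key for each argument. carry_out: Moves the arm, as the interface text tells. Its arguments: {"type":"object","properties":{"increments":{"type":"array","items":{"type":"object","properties":{"x":{"type":"number"},"y":{"type":"number"},"z":{"type":"number"},"spin":{"type":"number"},"claw":{"type":"number"}}}}},"required":["increments"]}

```bash
mkdir -p pics; ls
python3 - <<'E'
from rig import manip
import cv2,numpy as np
np.set_printoptions(suppress=True,precision=3)
for n in ["scene","top"]:
    im=manip.grab_frame(n); cv2.imwrite(f"pics/{n}0.png",im[:,:,::-1])
    c=manip.camera_model(n); print(n,{k:c[k] for k in c})
s=manip.read_state(); print(s)
E
```

```text
pics
scene {'fx': 392.9011377041012, 'fy': 392.9011377041012, 'cx': 321.1168420707419, 'cy': 201.0550503926924, 'extrinsics': array([[  -0.66 ,   -0.433,    0.614, 1112.433],
       [   0.751,   -0.371,    0.546,  524.703],
       [  -0.008,    0.821,    0.57 ,  658.205],
       [   0.   ,    0.   ,    0.   ,    1.   ]])}
top {'fx': 373.54806217568125, 'fy': 373.54806217568125, 'cx': 322.13083545148356, 'cy': 201.91433740494475, 'extrinsics': array([[  0.026,   0.99 ,  -0.141, 438.684],
       [ -1.   ,   0.027,   0.   ,  45.629],
       [  0.004,   0.141,   0.99 , 875.019],
       [  0.   ,   0.   ,   0.   ,   1.   ]])}
{'t': 0.1, 'qpos': array([65.712, 27.373,  1.28 , 89.171, -0.66 , 63.558, -4.76 ]), 'dq': array([ 0.031, -0.124, -0.058, -0.141, -0.042, -0.027, -0.129]), 'tau': array([  0.006, -59.776,   1.614, -28.196,   0.013,   0.005,  -0.   ]), 'position': array([ 209.466, -641.083,  204.213]), 'ee_rot': array([[ 0.311, -0.951, -0.001],
       [-0.951, -0.311,  0.002],
       [-0.002,  0.   , -1.   ]]), 'wrist_force': array([0.653, 0.372, 0.132]), 'moment': array([-0.026,  0.034,  0.01 ]), 'opening': 0.9989588041669922}
```

View pics/scene0.png

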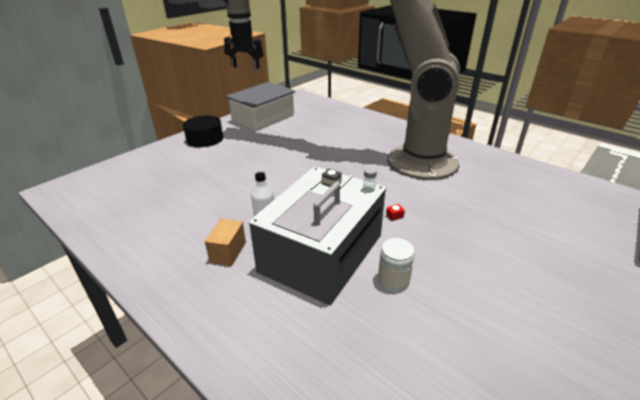

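View pics/top0.png

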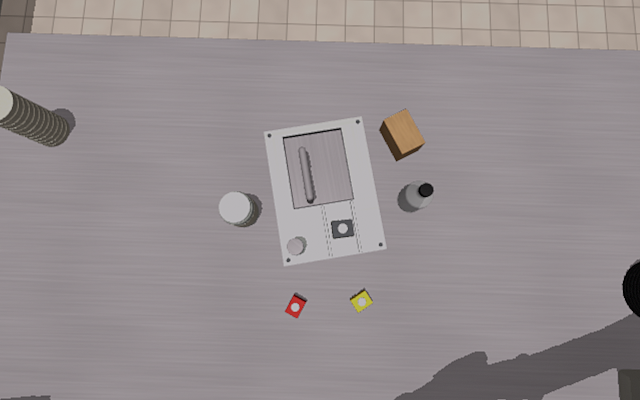

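The top view shows three tin-shaped things: a red one at (296,306), a yellow one at (361,300), and a dark one with a white cap at (343,229) in the runway. The dark one fits the description. I'll enlarge it to confirm and measure.

```bash
cat > h.py <<'E'
import numpy as np,cv2
from rig import manip
np.set_printoptions(suppress=True,precision=2)
def ray(c,u,v):
    d=np.array([(u-c["cx"])/c["fx"],-(v-c["cy"])/c["fy"],-1.]); E=c["extrinsics"]
    return E[:3,3],E[:3,:3]@d
def onz(c,u,v,z):
    o,d=ray(c,u,v); return o+d*(z-o[2])/d[2]
def proj(c,P):
    E=c["extrinsics"]; p=E[:3,:3].T@(np.asarray(P,float)-E[:3,3]); return np.array([c["cx"]+c["fx"]*p[0]/-p[2],c["cy"]-c["fy"]*p[1]/-p[2]])
E
python3 - <<'E'
from h import *
print([k for k in manip.camera_model("top")])
im=cv2.imread("pics/top0.png"); cv2.imwrite("pics/crop0.png",cv2.resize(im[112:272,255:395],None,fx=3.7,fy=3.7,interpolation=cv2.INTER_CUBIC))
g=cv2.cvtColor(im,cv2.COLOR_BGR2HSV)
c=manip.camera_model("top")
# bin top: bright low-sat
m=((g[:,:,2]>165)&(g[:,:,1]<25)).astype(np.uint8); m[:, :258]=0; m[:,392:]=0; m[:110]=0; m[275:]=0
cs,_=cv2.findContours(m,cv2.RETR_EXTERNAL,cv2.CHAIN_APPROX_NONE); k=max(cs,key=cv2.contourArea)
r=cv2.minAreaRect(k); b=cv2.boxPoints(r); print(r)
for p in b: print(p,onz(c,*p,150))
m=((g[:,:,2]<110)).astype(np.uint8); m[:215]=0;m[243:]=0;m[:,:330]=0;m[:,356:]=0
cs,_=cv2.findContours(m,cv2.RETR_EXTERNAL,cv2.CHAIN_APPROX_NONE); k=max(cs,key=cv2.contourArea);r=cv2.minAreaRect(k);print(r)
for p in cv2.boxPoints(r): print(p,onz(c,*p,180))
E
```

```text
['fx', 'fy', 'cx', 'cy', 'extrinsics']
((323.8966979980469, 190.3656463623047), (136.1151885986328, 104.39323425292969), 80.7538833618164)
[261.44 131.58] [681.63 171.18 150.  ]
[364.48 114.81] [722.74 -35.9  150.  ]
[386.35 249.15] [453.39 -80.87 150.  ]
[283.31 265.93] [416.32 116.24 150.  ]
((341.9922790527344, 228.4384765625), (17.240825653076172, 20.961870193481445), 82.87498474121094)
[330.52 221.18] [501.81  28.68 180.  ]
[351.32 218.58] [507.72 -10.06 180.  ]
[353.46 235.69] [475.96 -14.52 180.  ]
[332.66 238.29] [470.12  23.97 180.  ]
```

View pics/crop0.png

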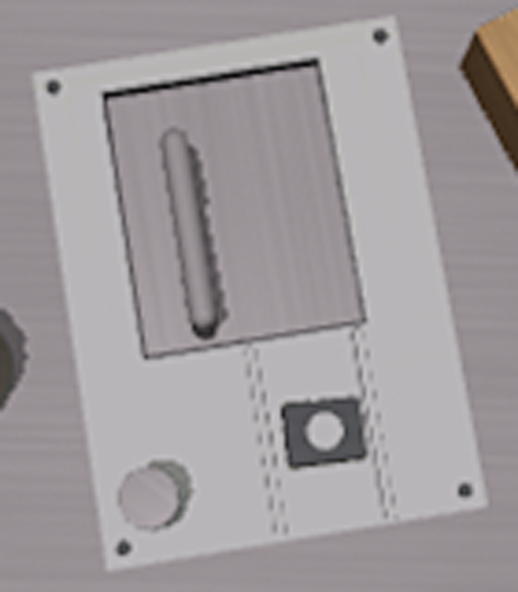

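The crop confirms it: the dark tin with the white cap lies between the rails at crop (323,432), the bar runs from (175,135) to (205,330), and the shaker is at (153,495). Next I'll fit the bin frame.

Run:
```python
from h import *
c=manip.camera_model("top")
f=lambda x,y:(255+(x+.5)/3.7-.5,112+(y+.5)/3.7-.5)
px=[(35,73),(396,16),(488,505),(108,570),(104,95),(318,61),(364,322),(146,356)]
md=np.array([(135,100),(135,-100),(-135,-100),(-135,100),(115,65),(115,-55),(-30,-55),(-30,65)],float)
W=np.array([onz(c,*f(*p),150)[:2] for p in px])
mc=md.mean(0);wc=W.mean(0);A=(W-wc).T@(md-mc);U,S,V=np.linalg.svd(A);D=np.diag([1,np.linalg.det(U@V)]);R=U@D@V
t=wc-R@mc; print("yaw",np.degrees(np.arctan2(R[1,0],R[0,0])),"t",t,"scale",S.sum()/((md-mc)**2).sum()); print("res",W-(md@R.T+t))
np.savez("bin.npz",R=R,t=t)
tb=lambda P:R.T@(np.asarray(P)[:2]-t)
print("tin corners",[tb(onz(c,*f(*p),180)) for p in [(281,407),(360,397),(367,457),(290,468)]])
print("cap",tb(onz(c,*f(325,431),181)))
print("bar",[tb(onz(c,*f(*p),200)) for p in [(174,128),(206,333)]])
print("shaker top",tb(onz(c,*f(150,495),205)))
s=cv2.imread("pics/scene0.png");cs=manip.camera_model("scene")
for P in [(135,100,150),(135,-100,150),(-135,-100,150),(-135,100,150),(26,30,206),(-30,-20,150)]:
    w=np.r_[R@P[:2]+t,P[2]]; q=proj(cs,w); print(P,w,q); cv2.circle(s,tuple(int(round(a*8)) for a in q),16,(0,0,255),-1,shift=3)
cv2.imwrite("pics/chk.png",cv2.resize(s[150:310,200:420],None,fx=3.6,fy=3.6,interpolation=cv2.INTER_CUBIC))
```

```text
yaw 10.909969543890806 t [569.3  42.8] scale 0.9989724682376351
res [[-0.7  -0.67]
 [-0.65 -0.37]
 [-0.3  -0.27]
 [-1.02 -0.16]
 [ 0.97 -0.55]
 [ 0.68  1.48]
 [-0.2   1.71]
 [ 1.22 -1.18]]
tin corners [array([-69.79,  -1.06]), array([-71.3 , -41.25]), array([-101.62,  -39.45]), array([-100.74,   -0.41])]
cap [-85.39 -20.82]
bar [array([76.31, 29.51]), array([-29.34,  30.18])]
shaker top [-103.49   69.28]
(135, 100, 150) [682.93 166.54 150.  ] [330.85 252.72]
(135, -100, 150) [720.79 -29.84 150.  ] [248.48 220.84]
(-135, -100, 150) [455.67 -80.95 150.  ] [314.44 165.81]
(-135, 100, 150) [417.81 115.44 150.  ] [385.98 186.3 ]
(26, 30, 206) [589.15  77.18 206.  ] [327.24 190.89]
(-30, -20, 150) [543.63  17.48 150.  ] [320.47 193.68]
```

View pics/chk.png

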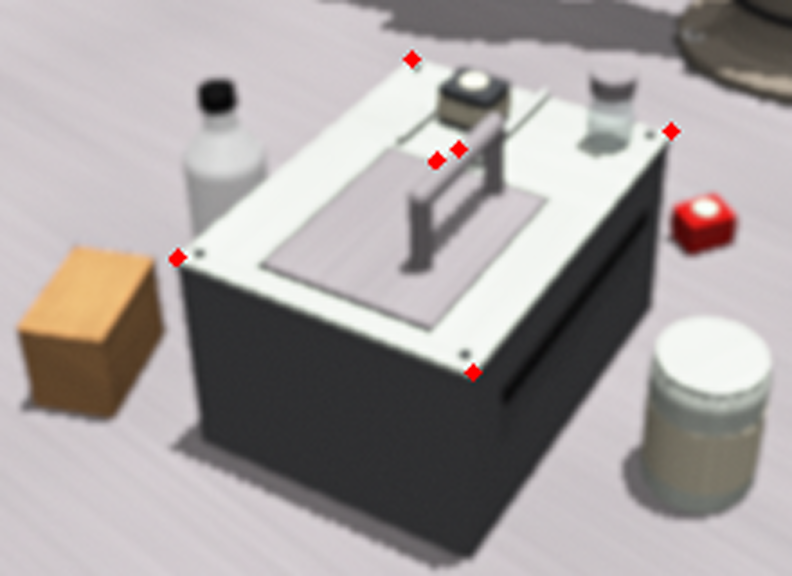

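The bin frame fits to about 1.5 mm in the top view and the same corners land on the bin in the scene view. The tin's centre is at bin (-85.5,-20.5), 55 mm before the runway's end, and the bar lies at y 30.

The plan has three steps:
1. With shut fingers, nudge the tin along the lane until its front is a few mm short of the edge.
2. Open the gripper at an angle, press the bar with one finger and push the tin with the other.
3. Lift straight up.

```bash
cat >> h.py <<'E'
B=np.load("bin.npz");RB,TB=B["R"],B["t"];YAW=np.degrees(np.arctan2(RB[1,0],RB[0,0]))
def b2w(x,y,z): return np.r_[RB@[x,y]+TB,z]
def w2b(P): return np.r_[RB.T@(np.asarray(P)[:2]-TB),P[2]]
def plan(W,ang=None):
    s=manip.read_state();R=s["ee_rot"];d=R.T@(np.asarray(W)-s["position"])
    a=np.degrees(np.arctan2(R[1,0],R[0,0]))
    print("at",s["position"],"bin",w2b(s["position"]),"ang",a,"shift",d,"spin",None if ang is None else np.radians(a-ang))
E
python3 - <<'E'
from h import *
print(b2w(-124,-20,162))
plan([209.6,-641.6,320],YAW-90);plan([480,-300,320],YAW-90);plan(b2w(-124,-20,300),YAW-90)
E
```

```text
[451.33  -0.31 162.  ]
at [ 209.47 -641.08  204.21] bin [-482.77 -603.42  204.21] ang -71.90365932042192 shift [   0.34    0.04 -115.79] spin 0.12542583758802697
at [ 209.47 -641.08  204.21] bin [-482.77 -603.42  204.21] ang -71.90365932042192 shift [-240.37 -363.09 -115.43] spin 0.12542583758802697
at [ 209.47 -641.08  204.21] bin [-482.77 -603.42  204.21] ang -71.90365932042192 shift [-534.11 -428.92  -94.95] spin 0.12542583758802697
```

Emit:
carry_out:
  increments:
    - {"z": -40, "claw": 0}
    - {"x": -20, "y": -30, "z": -80, "claw": 0}
    - {"x": -50, "y": -75, "z": -110, "claw": 0, "spin": 0.05}
    - {"x": -80, "y": -120, "z": -115, "claw": 0, "spin": 0.125}
    - {"x": -110, "y": -165, "z": -115, "claw": 0, "spin": 0.125}
    - {"x": -140, "y": -210, "z": -115, "claw": 0, "spin": 0.125}
    - {"x": -170, "y": -255, "z": -115, "claw": 0, "spin": 0.125}
    - {"x": -200, "y": -300, "z": -115, "claw": 0, "spin": 0.125}
    - {"x": -240, "y": -340, "z": -115, "claw": 0, "spin": 0.125}
    - {"x": -285, "y": -370, "z": -115, "claw": 0, "spin": 0.125}
    - {"x": -335, "y": -390, "z": -115, "claw": 0, "spin": 0.125}
    - {"x": -385, "y": -405, "z": -115, "claw": 0, "spin": 0.125}
    - {"x": -435, "y": -415, "z": -115, "claw": 0, "spin": 0.125}
    - {"x": -485, "y": -425, "z": -110, "claw": 0, "spin": 0.125}
    - {"x": -534, "y": -429, "z": -95, "claw": 0, "spin": 0.125}
    - {"x": -534, "y": -429, "z": -95, "claw": 0, "spin": 0.125}
    - {"x": -534, "y": -429, "z": -95, "claw": 0, "spin": 0.125}

```text
schema error: expected keys x, y, z, spin, claw
```

Run:
```python
from h import *
s=manip.read_state();print(s["t"],s["qpos"],s["opening"],s["wrist_force"])
plan(b2w(-124,-20,163),YAW-90)
c=manip.camera_model("wrist");print(c["extrinsics"])
im=manip.grab_frame("wrist");cv2.imwrite("pics/w1.png",im[:,:,::-1])
im=manip.grab_frame("top");cv2.imwrite("pics/t1.png",im[:,:,::-1])
```

```text
0.1 [65.71 27.37  1.28 89.17 -0.66 63.56 -4.76] 0.9989588041669922 [0.65 0.37 0.13]
at [ 209.47 -641.08  204.21] bin [-482.77 -603.42  204.21] ang -71.90365932042192 shift [-533.88 -428.94   42.05] spin 0.12542583758802697
[[   0.31    0.92    0.25  272.37]
 [  -0.95    0.3     0.08 -620.99]
 [  -0.     -0.26    0.96  372.09]
 [   0.      0.      0.      1.  ]]
```

View pics/w1.png

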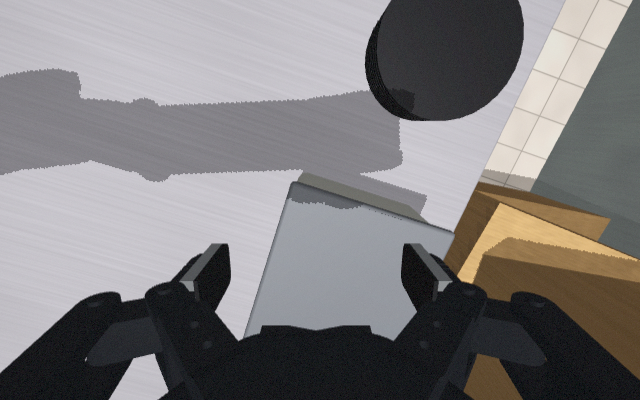

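All five keys are needed in every row, so the move was refused. I'll resend it.

Emit:
carry_out:
  increments:
    - {"x": 0, "y": 0, "z": -40, "spin": 0, "claw": 0}
    - {"x": -20, "y": -30, "z": -80, "spin": 0, "claw": 0}
    - {"x": -50, "y": -75, "z": -110, "spin": 0.05, "claw": 0}
    - {"x": -80, "y": -120, "z": -115, "spin": 0.125, "claw": 0}
    - {"x": -110, "y": -165, "z": -115, "spin": 0.125, "claw": 0}
    - {"x": -140, "y": -210, "z": -115, "spin": 0.125, "claw": 0}
    - {"x": -170, "y": -255, "z": -115, "spin": 0.125, "claw": 0}
    - {"x": -200, "y": -300, "z": -115, "spin": 0.125, "claw": 0}
    - {"x": -240, "y": -340, "z": -115, "spin": 0.125, "claw": 0}
    - {"x": -285, "y": -370, "z": -115, "spin": 0.125, "claw": 0}
    - {"x": -335, "y": -390, "z": -115, "spin": 0.125, "claw": 0}
    - {"x": -385, "y": -405, "z": -115, "spin": 0.125, "claw": 0}
    - {"x": -435, "y": -415, "z": -115, "spin": 0.125, "claw": 0}
    - {"x": -485, "y": -425, "z": -110, "spin": 0.125, "claw": 0}
    - {"x": -534, "y": -429, "z": -95, "spin": 0.125, "claw": 0}
    - {"x": -534, "y": -429, "z": -95, "spin": 0.125, "claw": 0}
    - {"x": -534, "y": -429, "z": -95, "spin": 0.125, "claw": 0}

```text
t: 2.33
position: [451.7, -1.5, 300.2]
ee_rot: [[0.189, -0.982, 0.0], [-0.982, -0.189, -0.001], [0.001, -0.0, -1.0]]
wrist_force: [-0.1, 0.0, 0.1]
opening: 0.0
```

Run:
```python
from h import *
s=manip.read_state();print(s["t"],s["qpos"],s["opening"],s["wrist_force"])
plan(b2w(-124,-20,163),YAW-90)
c=manip.camera_model("wrist")
im=manip.grab_frame("wrist");cv2.imwrite("pics/w2.png",im[:,:,::-1])
for P in [(-30,-46,150),(-30,6,150),(-133,6,150),(-133,-46,150),(-85,-20,180)]: print(P,proj(c,b2w(*P)))
im=manip.grab_frame("top");cv2.imwrite("pics/t2.png",im[:,:,::-1])
```

```text
2.325 [ 15.85   2.33 -24.07 109.55   1.06  68.33 -87.67] 0.00041146341613632883 [-0.15  0.03  0.11]
at [451.67  -1.45 300.2 ] bin [-123.88  -21.19  300.2 ] ang -79.08039497462192 shift [ -1.26   0.12 137.2 ] spin 0.0001681708769677422
(-30, -46, 150) [338.53  94.23]
(-30, 6, 150) [288.83  94.16]
(-133, 6, 150) [290.95 190.04]
(-133, -46, 150) [336.53 190.07]
(-85, -20, 180) [313.6  150.04]
```

View pics/w2.png

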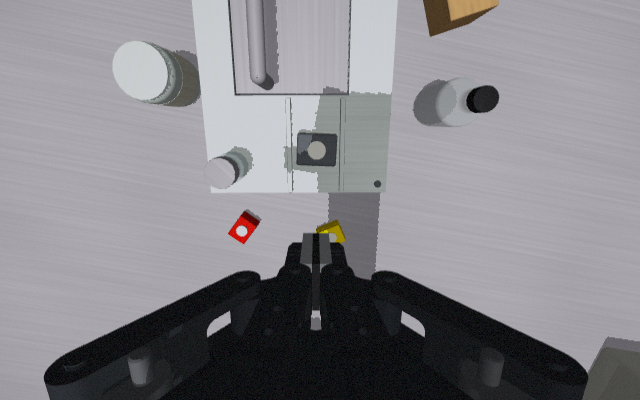

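The wrist view agrees: the opening's edge is at row 94, the tin at (316,149) with its rear edge at row 165, and the bar's near end at (261,80). The columns are off by about 2 px. I'll quantify that and then go down.

Run:
```python
from h import *
c=manip.camera_model("wrist")
for u,v,z in [(297,133,180),(336,133,180),(337,165,180),(297,165,180),(316,150,181),(251,75,199),(272,75,199),(261,88,199),(247,0,199),(266,0,199),(235,95,150),(350,95,150),(289,190,150),(343,190,150),(211,192,150),(387,192,150)]: print((u,v),w2b(onz(c,u,v,z)))
im=cv2.imread("pics/w2.png"); cv2.imwrite("pics/w2c.png",cv2.resize(im[0:200,190:400],None,fx=3,fy=3,interpolation=cv2.INTER_CUBIC))
plan(b2w(-124,-21,163),YAW-90)
print(proj(c,manip.read_state()["position"]))
```

```text
(297, 133) [-68.25  -4.56 180.  ]
(336, 133) [-68.29 -42.82 180.  ]
(337, 165) [-99.78 -44.39 180.  ]
(297, 165) [-99.73  -4.   180.  ]
(316, 150) [-84.67 -23.19 181.  ]
(251, 75) [-18.29  33.44 199.  ]
(272, 75) [-18.3   15.16 199.  ]
(261, 88) [-28.9   25.28 199.  ]
(247, 0) [ 38.6  33.3 199. ]
(266, 0) [ 38.59  17.75 199.  ]
(235, 95) [-30.5   61.48 150.  ]
(350, 95) [-30.61 -58.94 150.  ]
(289, 190) [-132.71    7.53  150.  ]
(343, 190) [-132.79  -54.08  150.  ]
(211, 192) [-134.93   96.69  150.  ]
(387, 192) [-135.21 -104.47  150.  ]
at [451.97  -2.15 300.3 ] bin [-123.71  -21.93  300.3 ] ang -79.20165288301787 shift [ -0.96   0.34 137.3 ] spin -0.0019481788686232064
[314.68 231.06]
```

View pics/w2c.png

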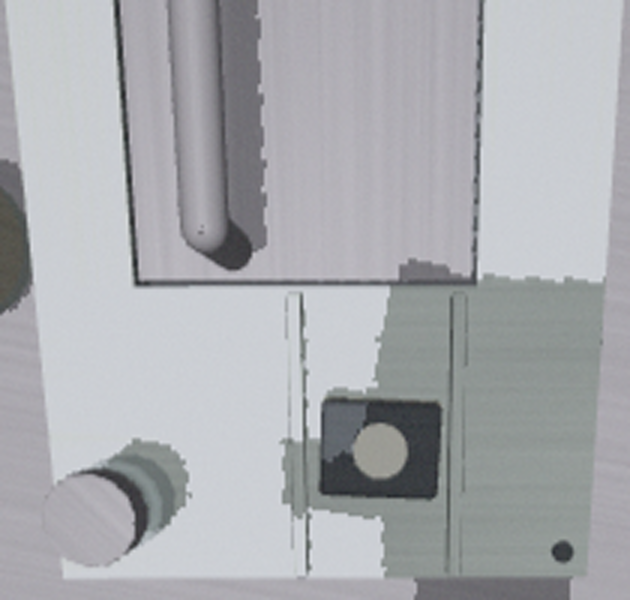

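Wrist and top views disagree by up to 4 mm in y, so I'll use about -2 mm as a compromise and recheck near the bar. Going down behind the tin now.

Emit:
carry_out:
  increments:
    - {"x": 0, "y": 0, "z": 40, "spin": 0, "claw": 0}
    - {"x": 0, "y": 0, "z": 85, "spin": 0, "claw": 0}
    - {"x": 0, "y": 0, "z": 120, "spin": 0, "claw": 0}
    - {"x": 0, "y": 0, "z": 136, "spin": 0, "claw": 0}
    - {"x": 0, "y": 0, "z": 136, "spin": 0, "claw": 0}
    - {"x": 0, "y": -8, "z": 136, "spin": 0, "claw": 0}
    - {"x": 0, "y": -16, "z": 136, "spin": 0, "claw": 0}
    - {"x": 0, "y": -22, "z": 136, "spin": 0, "claw": 0}
    - {"x": 0, "y": -26, "z": 136, "spin": 0, "claw": 0}
    - {"x": 0, "y": -30, "z": 136, "spin": 0, "claw": 0}
    - {"x": 0, "y": -30, "z": 136, "spin": 0, "claw": 0}
    - {"x": 0, "y": -30, "z": 136, "spin": 0, "claw": 0}

```text
t: 3.92
position: [480.8, 4.8, 164.0]
ee_rot: [[0.19, -0.982, -0.0], [-0.982, -0.19, -0.0], [0.0, 0.0, -1.0]]
wrist_force: [-0.2, 0.3, -0.7]
opening: 0.001
```

Run:
```python
from h import *
s=manip.read_state();print(s["t"],w2b(s["position"]),s["wrist_force"])
c=manip.camera_model("wrist")
im=manip.grab_frame("wrist");cv2.imwrite("pics/w3.png",im[:,:,::-1])
for P in [(-30,-48,150),(-30,4,150),(-85,-22,180),(-70,-22,180)]: print(P,proj(c,b2w(*P)))
im=manip.grab_frame("scene")[:,:,::-1];cv2.imwrite("pics/s3.png",cv2.resize(im[120:320,180:440],None,fx=3,fy=3,interpolation=cv2.INTER_CUBIC))
```

```text
3.925 [-94.05 -20.53 164.02] [-0.19  0.25 -0.67]
(-30, -48, 150) [359.44 125.2 ]
(-30, 4, 150) [274.85 125.09]
(-85, -22, 180) [317.26 226.5 ]
(-70, -22, 180) [317.34 200.88]
```

View pics/w3.png

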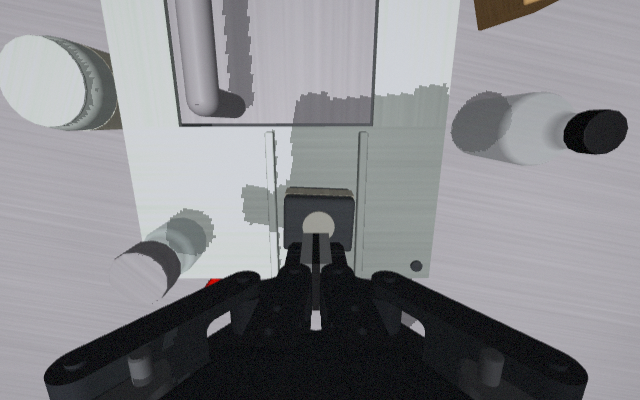

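View pics/s3.png

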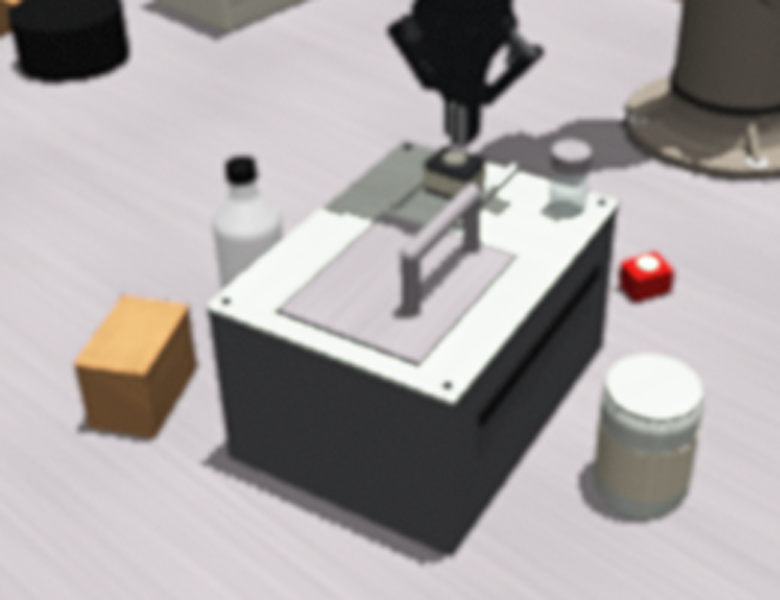

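Run:
```python
from h import *
im=cv2.imread("pics/w3.png"); cv2.imwrite("pics/w3c.png",cv2.resize(im[170:300,240:400],None,fx=4.5,fy=4.5,interpolation=cv2.INTER_CUBIC))
c=manip.camera_model("wrist");s=manip.read_state();print(proj(c,s["position"]))
for u,v,z in [(318,188,150),(318,194,180),(318,249,180),(318,226,181)]: print((u,v),w2b(onz(c,u,v,z)))
c=manip.camera_model("top");im=manip.grab_frame("top")[:,:,::-1];cv2.imwrite("pics/t3.png",cv2.resize(im[112:272,255:395],None,fx=3.7,fy=3.7,interpolation=cv2.INTER_CUBIC))
```

```text
[314.68 231.05]
(318, 188) [-69.61 -22.69 150.  ]
(318, 194) [-66.11 -22.38 180.  ]
(318, 249) [-98.82 -22.5  180.  ]
(318, 226) [-84.34 -22.43 181.  ]
```

View pics/w3c.png

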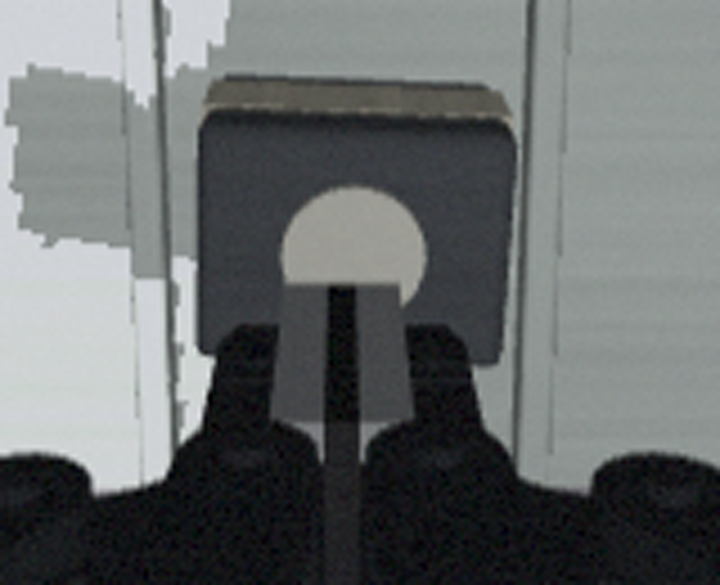

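View pics/t3.png

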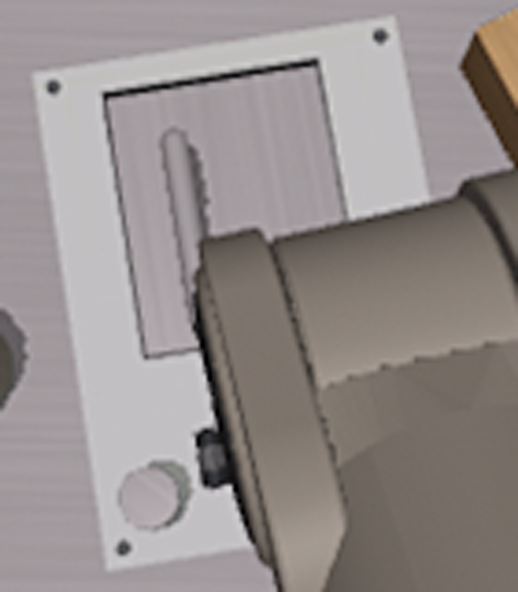

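Run:
```python
from h import *
s=manip.read_state();c=manip.camera_model("scene")
im=manip.grab_frame("scene")[:,:,::-1].copy()
big=cv2.resize(im[135:215,290:390],None,fx=7,fy=7,interpolation=cv2.INTER_CUBIC)
def dot(P,col):
    q=proj(c,P);x=((q-[290,135])+.5)*7-.5;print(P,q,x);cv2.circle(big,tuple(int(a) for a in x),4,col,-1)
dot(s["position"],(0,0,255))
for z in (150,180):
  for x,y in [(-98,-42),(-98,-2),(-66,-42),(-66,-2)]: dot(b2w(x,y,z),(0,255,0) if z==150 else (255,0,0))
cv2.imwrite("pics/s4.png",big)
```

```text
[480.87   4.82 164.07] [333.6  176.07] [308.2  290.51]
[481.02 -16.99 150.  ] [326.73 178.  ] [260.14 304.03]
[473.45  22.29 150.  ] [341.01 182.25] [360.06 333.72]
[512.44 -10.93 150.  ] [320.18 184.01] [214.24 346.07]
[504.87  28.34 150.  ] [334.68 188.46] [315.76 377.23]
[481.02 -16.99 180.  ] [326.73 167.46] [260.14 230.25]
[473.45  22.29 180.  ] [341.27 171.59] [361.88 259.16]
[512.44 -10.93 180.  ] [320.06 173.32] [213.39 271.27]
[504.87  28.34 180.  ] [334.83 177.66] [316.79 301.64]
```

View pics/s4.png

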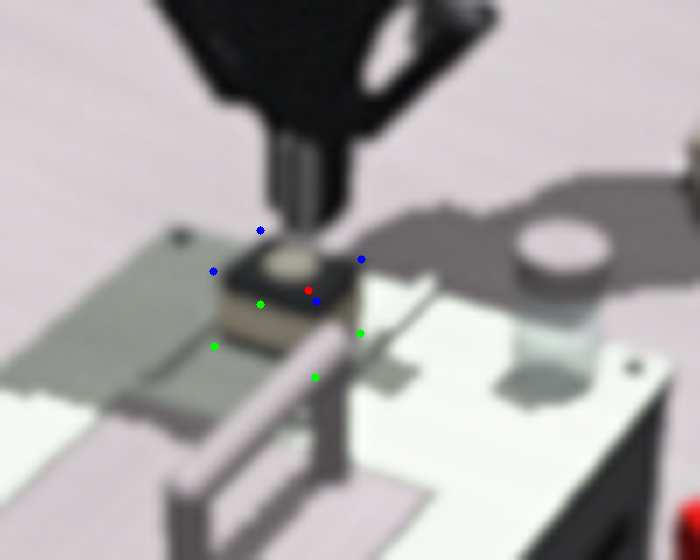

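The views suggest the visible fingertips end well above the reported TCP, over the tin and not behind it. I'll triangulate the tip.

Run:
```python
from h import *
s=manip.read_state();R=s["ee_rot"];p=s["position"]
w=manip.camera_model("wrist");c=manip.camera_model("scene");print("wristcam in tool",R.T@(w["extrinsics"][:3,3]-p))
for h in (0,10,20,25):
  for y in (-11,0,11):
    P=p+R@np.array([0,y,-h]);q=proj(c,P);print(h,y,"wrist",proj(w,P),"scenecrop",((q-[290,135])+.5)*7-.5)
im=cv2.imread("pics/w1.png");print(s["opening"],s["wrist_force"],s["position"])
```

```text
wristcam in tool [   0.18  -66.06 -167.88]
0 -11 wrist [314.73 214.37] scenecrop [292.58 304.86]
0 0 wrist [314.73 231.08] scenecrop [308.04 290.44]
0 11 wrist [314.72 247.26] scenecrop [323.25 276.25]
10 -11 wrist [314.71 219.73] scenecrop [292.78 279.85]
10 0 wrist [314.71 237.3 ] scenecrop [308.33 265.55]
10 11 wrist [314.71 254.28] scenecrop [323.63 251.48]
20 -11 wrist [314.69 225.75] scenecrop [292.97 254.53]
20 0 wrist [314.69 244.27] scenecrop [308.62 240.35]
20 11 wrist [314.68 262.13] scenecrop [324.01 226.41]
25 -11 wrist [314.68 229.04] scenecrop [293.07 241.76]
25 0 wrist [314.68 248.07] scenecrop [308.77 227.64]
25 11 wrist [314.67 266.41] scenecrop [324.2  213.76]
0.0021861333219269823 [-0.24 -0.07 -0.62] [480.91   4.79 164.11]
```

Two views put the real tip about 25 to 30 mm above the reported TCP, and the tin has not moved. I'll back off and go down in small steps, watching the force.

Emit:
carry_out:
  increments:
    - {"x": 0, "y": 10, "z": 0, "spin": 0, "claw": 0}
    - {"x": 0, "y": 20, "z": 0, "spin": 0, "claw": 0}
    - {"x": 0, "y": 30, "z": 0, "spin": 0, "claw": 0}
    - {"x": 0, "y": 30, "z": 0, "spin": 0, "claw": 0}
    - {"x": 0, "y": 30, "z": 4, "spin": 0, "claw": 0}
    - {"x": 0, "y": 30, "z": 8, "spin": 0, "claw": 0}
    - {"x": 0, "y": 30, "z": 11, "spin": 0, "claw": 0}
    - {"x": 0, "y": 30, "z": 11, "spin": 0, "claw": 0}

```text
t: 5.12
position: [451.4, -0.7, 152.7]
ee_rot: [[0.19, -0.982, -0.001], [-0.982, -0.19, 0.0], [-0.0, 0.001, -1.0]]
wrist_force: [0.2, -0.2, 0.2]
opening: 0.002
```

```bash
cat > look.py <<'E'
from h import *
import sys
n=sys.argv[1]
s=manip.read_state();print("t",s["t"],"bin",w2b(s["position"]),"F",s["wrist_force"],"open",s["opening"])
im=manip.grab_frame("wrist");cv2.imwrite(f"pics/{n}w.png",im[:,:,::-1])
im=manip.grab_frame("scene")[:,:,::-1];a=cv2.resize(im[135:235,270:395],None,fx=6,fy=6,interpolation=cv2.INTER_CUBIC);cv2.imwrite(f"pics/{n}s.png",a)
E
python3 look.py a
```

```text
t 5.125 bin [-123.97  -20.41  152.7 ] F [ 0.18 -0.21  0.19] open 0.0018584397482823173
```

View pics/as.png

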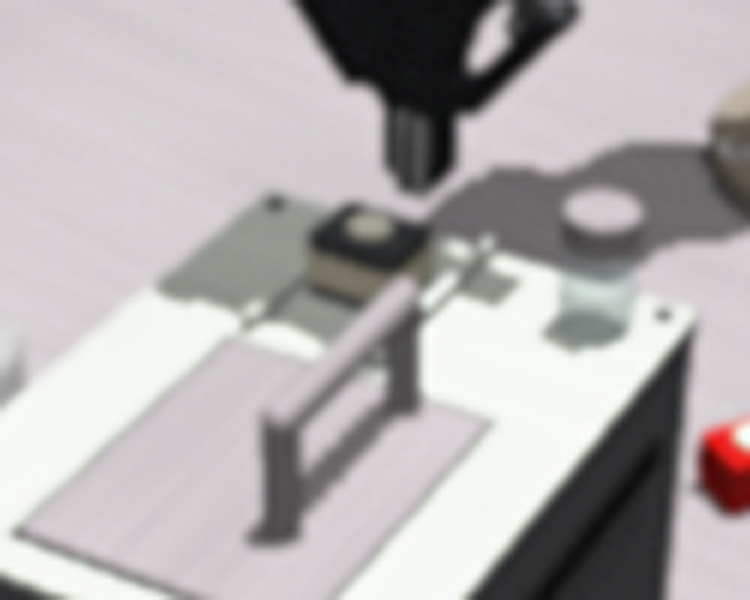

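View pics/aw.png

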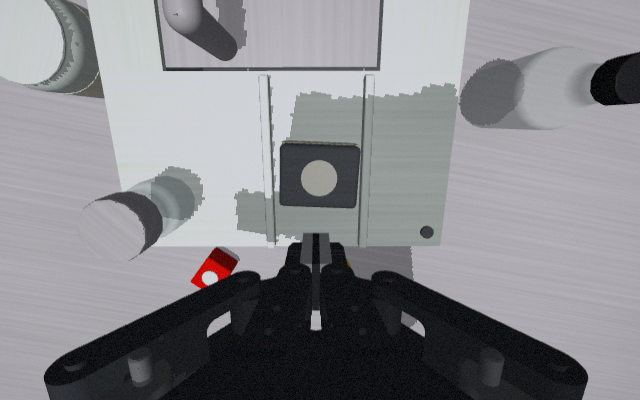

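Run:
```python
from h import *
s=manip.read_state();R=s["ee_rot"];p=s["position"]
c=manip.camera_model("scene")
for h in (0,10,20,25,30,35):
  for y in (-11,0):
    P=p+R@np.array([0,y,-h]);q=proj(c,P);print(h,y,"scenecrop",((q-[270,135])+.5)*6-.5)
```

```text
0 -11 scenecrop [405.9  251.46]
0 0 scenecrop [418.5  239.52]
10 -11 scenecrop [406.27 230.57]
10 0 scenecrop [418.94 218.73]
20 -11 scenecrop [406.64 209.43]
20 0 scenecrop [419.38 197.69]
25 -11 scenecrop [406.83 198.77]
25 0 scenecrop [419.61 187.08]
30 -11 scenecrop [407.01 188.04]
30 0 scenecrop [419.83 176.4 ]
35 -11 scenecrop [407.2  177.25]
35 0 scenecrop [420.06 165.66]
```

Tip offset h is about 26 mm, so the tip is at z 179 now. I'll lower it another 13 mm and then push gently.

Emit:
carry_out:
  increments:
    - {"x": 0, "y": 0, "z": 5, "spin": 0, "claw": 0}
    - {"x": 0, "y": 0, "z": 10, "spin": 0, "claw": 0}
    - {"x": 0, "y": 0, "z": 13, "spin": 0, "claw": 0}
    - {"x": 0, "y": 0, "z": 13, "spin": 0, "claw": 0}
    - {"x": 0, "y": -6, "z": 13, "spin": 0, "claw": 0}
    - {"x": 0, "y": -12, "z": 13, "spin": 0, "claw": 0}
    - {"x": 0, "y": -18, "z": 13, "spin": 0, "claw": 0}
    - {"x": 0, "y": -24, "z": 13, "spin": 0, "claw": 0}
    - {"x": 0, "y": -30, "z": 13, "spin": 0, "claw": 0}
    - {"x": 0, "y": -30, "z": 13, "spin": 0, "claw": 0}

```text
t: 6.48
position: [481.6, 5.1, 140.1]
ee_rot: [[0.19, -0.982, 0.0], [-0.982, -0.19, 0.0], [-0.0, -0.0, -1.0]]
wrist_force: [-0.9, 0.3, -0.1]
opening: 0.001
```

```bash
python3 look.py b
python3 - <<'E'
from h import *
c=manip.camera_model("wrist")
for x in (-70,-60,-50,-40): print(x,proj(c,b2w(x,-22,180)))
E
```

```text
t 6.475 bin [-93.22 -20.42 140.1 ] F [-0.88  0.28 -0.09] open 0.0007782785519207695
-70 [317.81 214.88]
-60 [317.89 194.24]
-50 [317.97 172.75]
-40 [318.05 150.37]
```

View pics/bs.png

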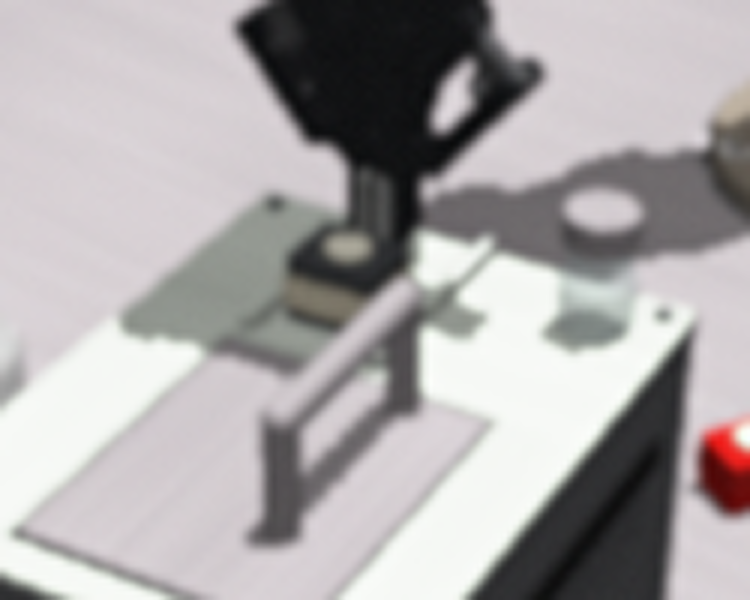

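View pics/bw.png

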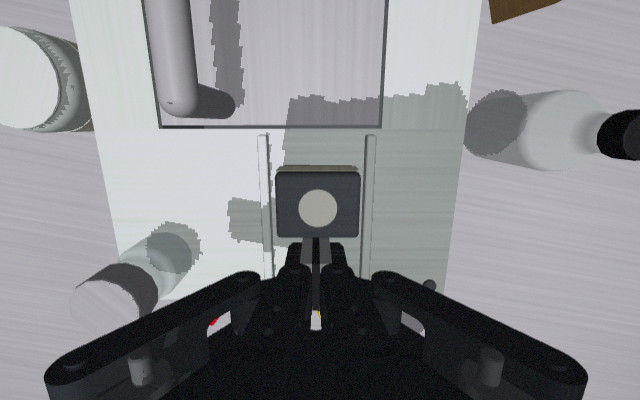

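The finger is now behind the tin, which has moved. Its front top edge is at row 173, about x -50. I'll push 14 mm more and then rise.

Emit:
carry_out:
  increments:
    - {"x": 0, "y": -4, "z": 0, "spin": 0, "claw": 0}
    - {"x": 0, "y": -8, "z": 0, "spin": 0, "claw": 0}
    - {"x": 0, "y": -11, "z": 0, "spin": 0, "claw": 0}
    - {"x": 0, "y": -14, "z": 0, "spin": 0, "claw": 0}
    - {"x": 0, "y": -14, "z": 0, "spin": 0, "claw": 0}
    - {"x": 0, "y": -8, "z": 0, "spin": 0, "claw": 0}
    - {"x": 0, "y": 4, "z": -25, "spin": 0, "claw": 0}
    - {"x": 0, "y": 4, "z": -70, "spin": 0, "claw": 0}
    - {"x": 0, "y": 4, "z": -110, "spin": 0, "claw": 0.5}
    - {"x": 0, "y": 4, "z": -110, "spin": 0, "claw": 0.85}
    - {"x": 0, "y": 4, "z": -110, "spin": 0, "claw": 0.85}
    - {"x": 0, "y": 4, "z": -110, "spin": 0, "claw": 0.85}
    - {"x": 0, "y": 4, "z": -110, "spin": 0, "claw": 0.85}

```text
t: 8.2
position: [476.5, 4.1, 249.1]
ee_rot: [[0.19, -0.982, -0.002], [-0.982, -0.19, 0.0], [-0.0, 0.002, -1.0]]
wrist_force: [0.4, 0.0, 1.2]
opening: 0.848
```

```bash
python3 look.py c
python3 - <<'E'
from h import *
c=manip.camera_model("wrist")
for x in (-70,-60,-50,-40,-30): print(x,proj(c,b2w(x,-22,180)))
E
```

```text
t 8.2 bin [-98.45 -20.48 249.12] F [0.37 0.03 1.22] open 0.8483739953898674
-70 [316.67 168.75]
-60 [316.7  156.72]
-50 [316.73 144.41]
-40 [316.76 131.83]
-30 [316.8  118.95]
```

View pics/cw.png

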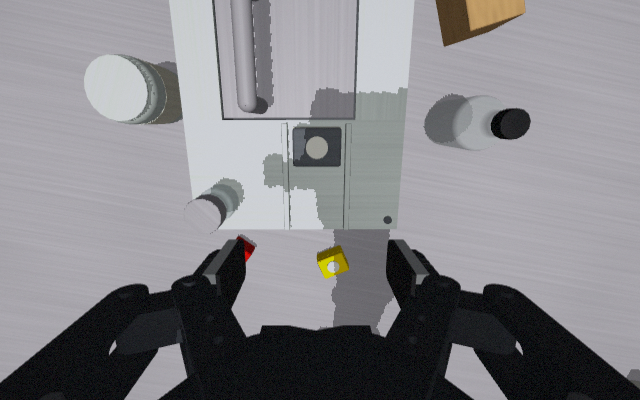

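View pics/cs.png

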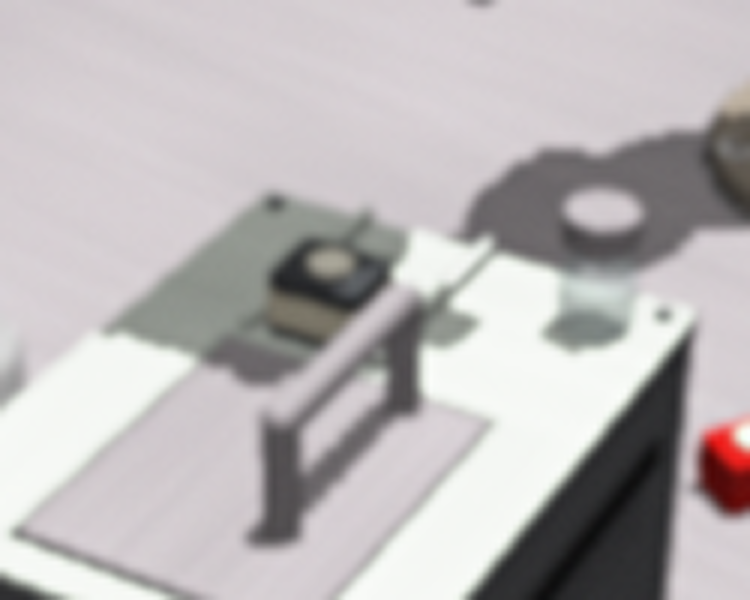

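The tin's front is now at x -36 and its rear at -68. I'll measure the opened fingertips in the tool frame.

Run:
```python
from h import *
im=cv2.imread("pics/cw.png"); cv2.imwrite("pics/cwc.png",cv2.resize(im[215:345,170:460],None,fx=2.75,fy=2.75,interpolation=cv2.INTER_CUBIC))
s=manip.read_state();R=s["ee_rot"];p=s["position"];w=manip.camera_model("wrist")
for h in (20,25,30,35,40,45,50):
    print(h,[proj(w,p+R@np.array([x,-11,-h])).round(1) for x in (-50,-35,35,50)],proj(w,p+R@np.array([35,11,-h])).round(1))
```

```text
20 [array([223.5, 225.7]), array([250.9, 225.7]), array([378.4, 225.7]), array([405.7, 225.7])] [376.2 262.1]
25 [array([220.6, 229. ]), array([248.8, 229. ]), array([380.4, 229. ]), array([408.6, 229. ])] [378.  266.4]
30 [array([217.5, 232.5]), array([246.7, 232.5]), array([382.6, 232.5]), array([411.7, 232.5])] [380.  270.9]
35 [array([214.2, 236.2]), array([244.3, 236.2]), array([384.9, 236.3]), array([414.9, 236.3])] [382.1 275.8]
40 [array([210.7, 240.2]), array([241.9, 240.2]), array([387.3, 240.3]), array([418.4, 240.3])] [384.4 281. ]
45 [array([206.9, 244.5]), array([239.2, 244.5]), array([389.9, 244.6]), array([422.2, 244.6])] [386.8 286.5]
50 [array([202.8, 249.2]), array([236.4, 249.2]), array([392.7, 249.2]), array([426.2, 249.2])] [389.4 292.4]
```

View pics/cwc.png

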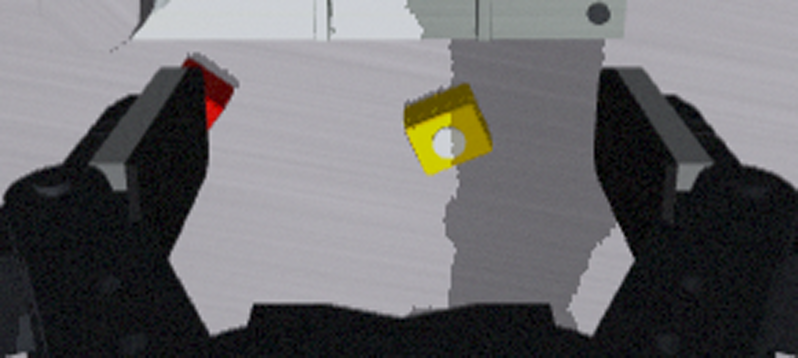

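The tips at opening 0.85 sit at tool x of about ±38, roughly 40 mm behind the nominal TCP, and are 22 mm wide along tool y.

With claw 0.9 I'll put the midpoint at bin (-45,6), with the finger line 32° from the bin's x axis. That puts the pressing finger over the bar at x -10 and the pushing finger behind the tin at x -80.

Run:
```python
from h import *
plan(b2w(-45,6,195),YAW+180+32.2-360)
```

```text
at [476.83   4.11 249.5 ] bin [-98.12 -20.48 249.5 ] ang -79.06308763122897 shift [-26.44 -53.19  54.45] spin 1.0092705486566702
```

Emit:
carry_out:
  increments:
    - {"x": -5, "y": -10, "z": 0, "spin": 0.17, "claw": 0.9}
    - {"x": -10, "y": -20, "z": 0, "spin": 0.34, "claw": 0.9}
    - {"x": -15, "y": -30, "z": 0, "spin": 0.51, "claw": 0.9}
    - {"x": -20, "y": -40, "z": 0, "spin": 0.68, "claw": 0.9}
    - {"x": -26, "y": -53, "z": 0, "spin": 0.85, "claw": 0.9}
    - {"x": -26, "y": -53, "z": 10, "spin": 1.01, "claw": 0.9}
    - {"x": -26, "y": -53, "z": 40, "spin": 1.01, "claw": 0.9}
    - {"x": -26, "y": -53, "z": 54, "spin": 1.01, "claw": 0.9}
    - {"x": -26, "y": -53, "z": 54, "spin": 1.01, "claw": 0.9}

```text
t: 9.43
position: [523.5, 39.6, 195.2]
ee_rot: [[-0.731, -0.683, -0.002], [-0.683, 0.731, -0.0], [0.002, 0.002, -1.0]]
wrist_force: [-0.7, -0.3, 0.1]
opening: 0.902
```

```bash
python3 look.py d
python3 - <<'E'
from h import *
s=manip.read_state();R=s["ee_rot"];p=s["position"];w=manip.camera_model("wrist")
c=manip.camera_model("scene")
for x in (-41,41):
  P=p+R@np.array([x,0,-39.5]);q=proj(c,P)
  print(x,w2b(P),proj(w,P),((q-[270,135])+.5)*6-.5)
plan(b2w(-45,6,195),YAW+180+32.2-360); print(s["qpos"])
E
```

```text
t 9.425 bin [-45.59   5.5  195.17] F [-0.74 -0.34  0.07] open 0.9024661811744715
-41 [ -9.66  27.31 236.28] [231.33 261.46] [389.37 215.88]
41 [-79.09 -16.33 236.22] [397.56 261.51] [376.75 107.28]
at [524.72  39.8  196.75] bin [-44.34   5.49 196.75] ang -136.93962022636262 shift [0.29 0.78 1.75] spin -0.0008655047662302069
[   5.26   15.08  -19.35  108.9     5.9    56.93 -153.63]
```

View pics/dw.png

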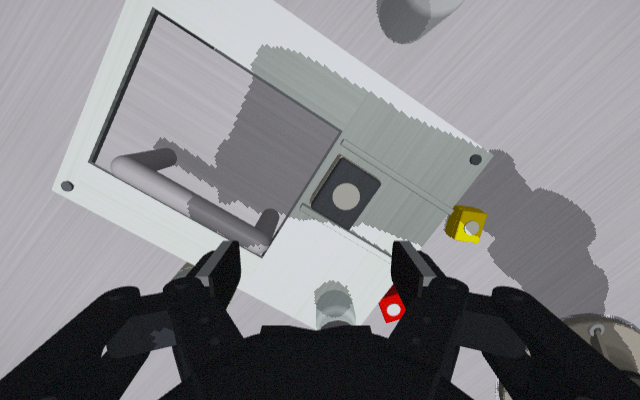

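View pics/ds.png

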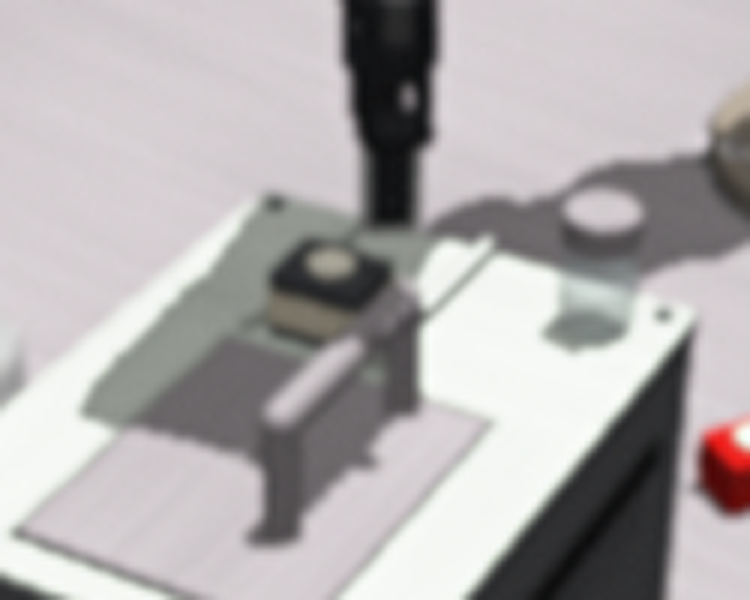

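Run:
```python
from h import *
s=manip.read_state();R=s["ee_rot"];p=s["position"];w=manip.camera_model("wrist");c=manip.camera_model("scene")
for P in [(-25,30,199),(-18,30,206),(-10,30,206),(26,30,206),(70,30,206),(-10,27.5,206)]:
  q=proj(c,b2w(*P));print(P,"wrist",proj(w,b2w(*P)),"scene",((q-[270,135])+.5)*6-.5)
im=cv2.imread("pics/dw.png"); cv2.imwrite("pics/dwc.png",cv2.resize(im[140:310,90:300],None,fx=3.5,fy=3.5,interpolation=cv2.INTER_CUBIC))
```

```text
(-25, 30, 199) wrist [267.78 248.74] scene [414.85 287.38]
(-18, 30, 206) wrist [255.8  247.99] scene [406.02 279.91]
(-10, 30, 206) wrist [244.08 241.42] scene [395.43 290.13]
(26, 30, 206) wrist [189.39 210.74] scene [345.96 337.84]
(70, 30, 206) wrist [117.89 170.64] scene [281.18 400.3 ]
(-10, 27.5, 206) wrist [246.08 238.12] scene [389.34 288.3 ]
```

View pics/dwc.png

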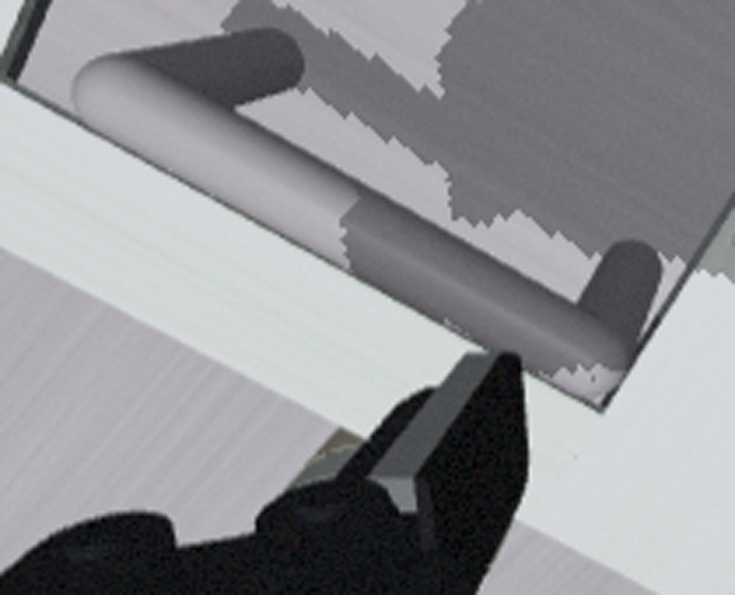

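The bar lies at y ≈ 28 in both views and the pressing finger is over it. First stage: move 2 mm back, then press to tip z ≈ 190, still above the tin's top, and look.

Emit:
carry_out:
  increments:
    - {"x": 1.7, "y": 1.1, "z": 10, "spin": 0, "claw": 0.9}
    - {"x": 1.7, "y": 1.1, "z": 20, "spin": 0, "claw": 0.9}
    - {"x": 1.7, "y": 1.1, "z": 28, "spin": 0, "claw": 0.9}
    - {"x": 1.7, "y": 1.1, "z": 36, "spin": 0, "claw": 0.9}
    - {"x": 1.7, "y": 1.1, "z": 44, "spin": 0, "claw": 0.9}
    - {"x": 1.7, "y": 1.1, "z": 44, "spin": 0, "claw": 0.9}

```text
t: 10.28
position: [522.0, 39.3, 151.5]
ee_rot: [[-0.731, -0.683, -0.001], [-0.683, 0.731, -0.0], [0.001, 0.001, -1.0]]
wrist_force: [-0.8, -1.0, 1.8]
opening: 0.902
```

```bash
python3 look.py e
python3 - <<'E'
from h import *
s=manip.read_state();R=s["ee_rot"];p=s["position"]
for x in (-41,41): print(x,w2b(p+R@np.array([x,0,-39.5])))
E
```

```text
t 10.275 bin [-47.07   5.54 151.45] F [-0.77 -1.02  1.78] open 0.9024191450586521
-41 [-12.05  27.29 191.69]
41 [-81.47 -16.34 191.68]
```

View pics/ew.png

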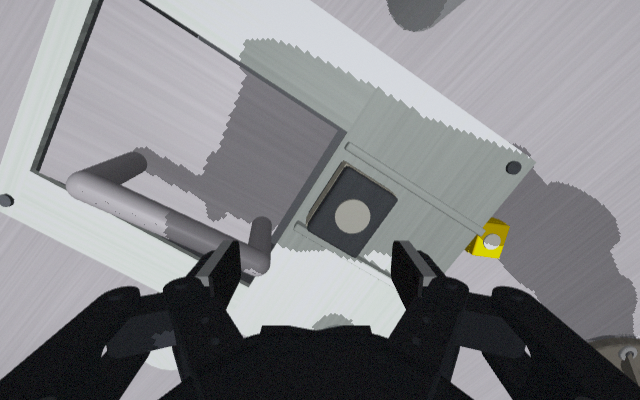

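View pics/es.png

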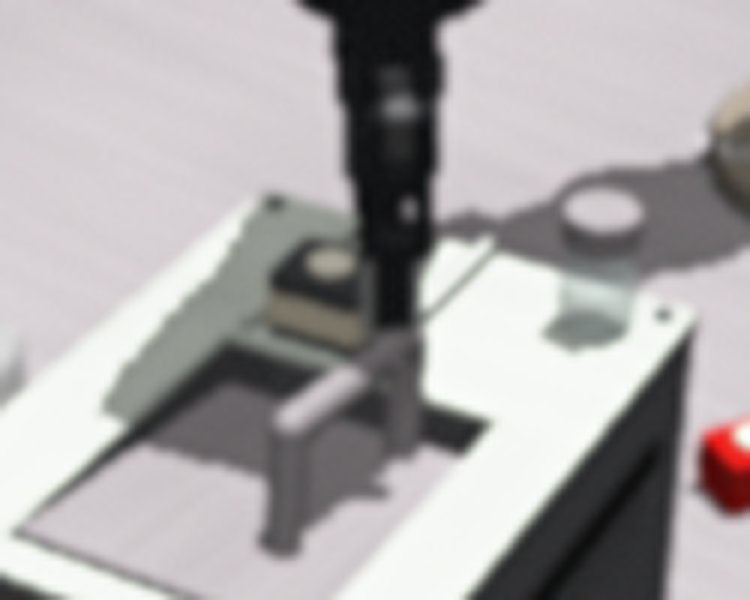

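The pressing finger is on the bar, the flap is opening, and the force is 1.8 N up. Pressing on to tip z ≈ 162.

Emit:
carry_out:
  increments:
    - {"x": 0, "y": 0, "z": 6, "spin": 0, "claw": 0.9}
    - {"x": 0, "y": 0, "z": 12, "spin": 0, "claw": 0.9}
    - {"x": 0, "y": 0, "z": 18, "spin": 0, "claw": 0.9}
    - {"x": 0, "y": 0, "z": 24, "spin": 0, "claw": 0.9}
    - {"x": 0, "y": 0, "z": 29, "spin": 0, "claw": 0.9}
    - {"x": 0, "y": 0, "z": 29, "spin": 0, "claw": 0.9}

```text
t: 11.12
position: [522.0, 39.2, 122.6]
ee_rot: [[-0.731, -0.683, -0.001], [-0.683, 0.731, -0.0], [0.001, 0.0, -1.0]]
wrist_force: [-1.1, -1.7, 1.8]
opening: 0.898
```

```bash
python3 look.py f
python3 - <<'E'
from h import *
s=manip.read_state();R=s["ee_rot"];p=s["position"]
for x in (-41,41): print(x,w2b(p+R@np.array([x,0,-39.5])))
E
```

```text
t 11.125 bin [-47.12   5.43 122.63] F [-1.14 -1.72  1.75] open 0.8984206817625201
-41 [-12.21  27.26 162.57]
41 [-81.64 -16.37 162.59]
```

View pics/fw.png

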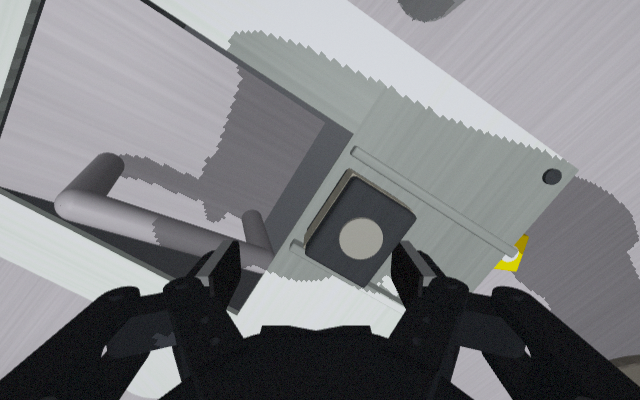

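View pics/fs.png

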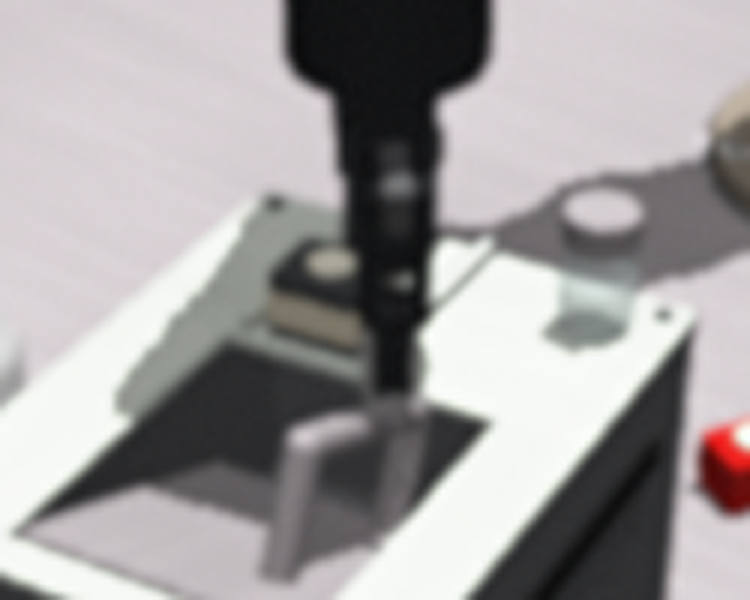

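The flap is open about 0.37 rad, with the pressing finger firmly on the bar and the other finger behind the tin. Pushing 24 mm along the runway now.

Emit:
carry_out:
  increments:
    - {"x": -2.5, "y": -1.6, "z": 0, "spin": 0, "claw": 0.9}
    - {"x": -5.1, "y": -3.2, "z": 0, "spin": 0, "claw": 0.9}
    - {"x": -7.6, "y": -4.8, "z": 0, "spin": 0, "claw": 0.9}
    - {"x": -10.2, "y": -6.4, "z": 0, "spin": 0, "claw": 0.9}
    - {"x": -12.7, "y": -8, "z": 0, "spin": 0, "claw": 0.9}
    - {"x": -15.2, "y": -9.6, "z": 0, "spin": 0, "claw": 0.9}
    - {"x": -17.8, "y": -11.2, "z": 0, "spin": 0, "claw": 0.9}
    - {"x": -20.3, "y": -12.8, "z": 0, "spin": 0, "claw": 0.9}

```text
t: 12.22
position: [545.8, 43.7, 123.0]
ee_rot: [[-0.731, -0.683, -0.0], [-0.683, 0.731, -0.0], [0.0, 0.0, -1.0]]
wrist_force: [-3.7, -1.6, 3.2]
opening: 0.896
```

```bash
python3 look.py g
```

```text
t 12.225 bin [-22.86   5.36 123.04] F [-3.75 -1.56  3.2 ] open 0.8959322464610695
```

View pics/gw.png

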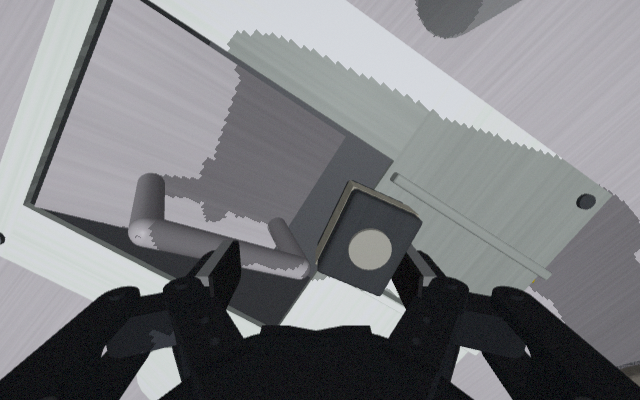

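View pics/gs.png

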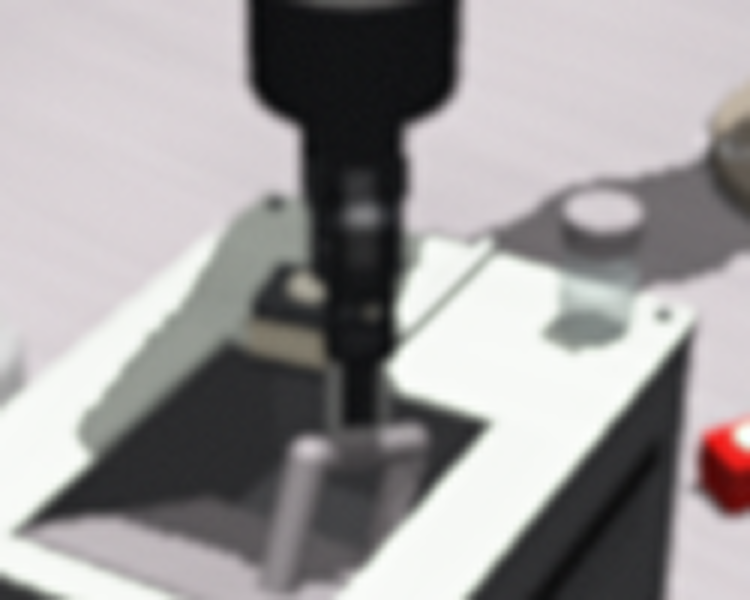

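The tin now overhangs the edge a little, its front corner at (345,182), and the flap is wide open. Pushing 19 mm more and then holding.

Emit:
carry_out:
  increments:
    - {"x": -2.5, "y": -1.6, "z": 0, "spin": 0, "claw": 0.9}
    - {"x": -5.1, "y": -3.2, "z": 0, "spin": 0, "claw": 0.9}
    - {"x": -7.6, "y": -4.8, "z": 0, "spin": 0, "claw": 0.9}
    - {"x": -10.2, "y": -6.4, "z": 0, "spin": 0, "claw": 0.9}
    - {"x": -12.7, "y": -8, "z": 0, "spin": 0, "claw": 0.9}
    - {"x": -16, "y": -10.1, "z": 0, "spin": 0, "claw": 0.9}
    - {"x": -16, "y": -10.1, "z": 0, "spin": 0, "claw": 0.9}
    - {"x": -16, "y": -10.1, "z": 0, "spin": 0, "claw": 0.9}
    - {"x": -16, "y": -10.1, "z": 0, "spin": 0, "claw": 0.9}
    - {"x": -16, "y": -10.1, "z": 0, "spin": 0, "claw": 0.9}

```text
t: 13.58
position: [564.3, 46.6, 123.1]
ee_rot: [[-0.731, -0.682, -0.001], [-0.682, 0.731, -0.001], [0.001, -0.0, -1.0]]
wrist_force: [-3.9, -5.0, 3.6]
opening: 0.902
```

```bash
python3 look.py i
```

```text
t 13.575 bin [ -4.19   4.69 123.07] F [-3.9  -4.98  3.63] open 0.9017475377290219
```

View pics/iw.png

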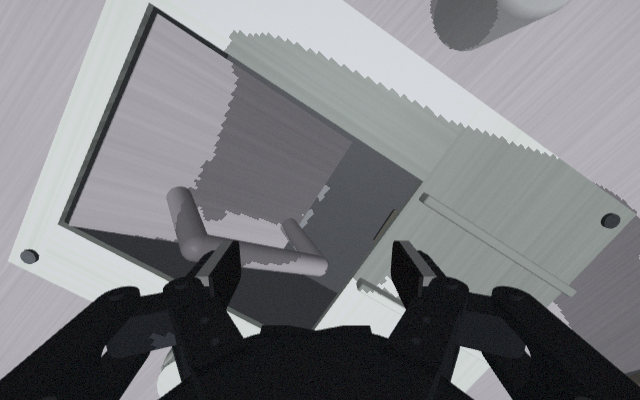

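View pics/is.png

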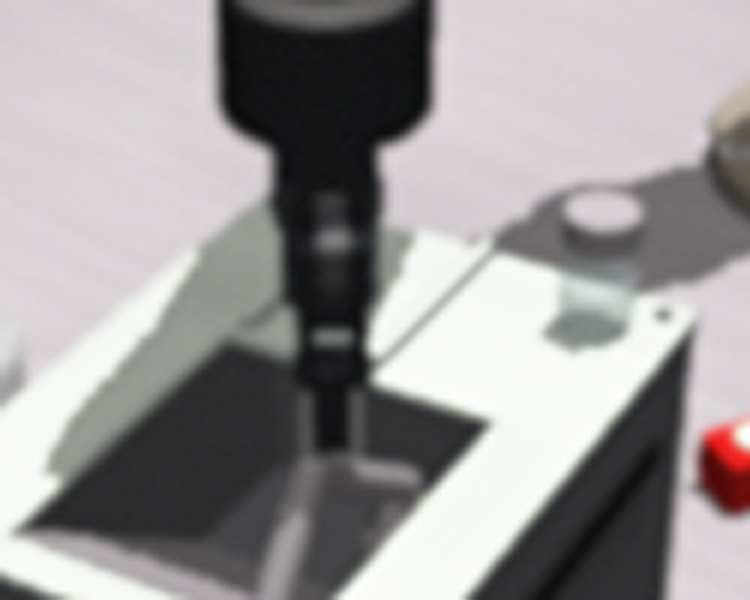

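Run:
```python
from h import *
im=cv2.imread("pics/iw.png"); cv2.imwrite("pics/iwc.png",np.clip(cv2.resize(im[120:320,270:450],None,fx=3,fy=3,interpolation=cv2.INTER_CUBIC).astype(float)*1.8,0,255).astype(np.uint8))
w=manip.camera_model("wrist")
for z in (6,36,60,100): print(z,w2b(onz(w,377,238,z)),w2b(onz(w,392,209,z)))
for z in (6,36,99): print(z,[proj(w,b2w(-30,y,z)) for y in (-55,65)])
```

```text
6 [-88.95  14.33   6.  ] [-83.37 -20.46   6.  ]
36 [-76.33   7.4   36.  ] [-71.33 -23.73  36.  ]
60 [-66.23   1.86  60.  ] [-61.7  -26.34  60.  ]
100 [-49.4   -7.37 100.  ] [-45.66 -30.69 100.  ]
6 [array([368.97, 153.19]), array([305.26, 247.97])]
36 [array([375.15, 156.71]), array([304.27, 260.96])]
99 [array([394.14, 167.55]), array([301.35, 299.37])]
```

View pics/iwc.png

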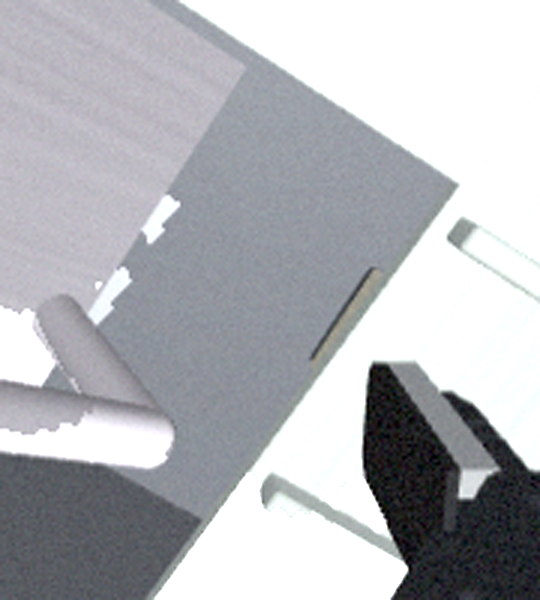

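The tin lies on the bin floor under the deck. Its edge shows at about (385,222), which casts to x -75 to -85, clear of the flap. Lifting straight up to let the flap close.

Emit:
carry_out:
  increments:
    - {"x": 0, "y": 0, "z": -8, "spin": 0, "claw": 0.9}
    - {"x": 0, "y": 0, "z": -18, "spin": 0, "claw": 0.9}
    - {"x": 0, "y": 0, "z": -30, "spin": 0, "claw": 0.9}
    - {"x": 0, "y": 0, "z": -45, "spin": 0, "claw": 0.9}
    - {"x": 0, "y": 0, "z": -65, "spin": 0, "claw": 0.9}
    - {"x": 0, "y": 0, "z": -90, "spin": 0, "claw": 0.9}
    - {"x": 0, "y": 0, "z": -120, "spin": 0, "claw": 0.9}
    - {"x": 0, "y": 0, "z": -150, "spin": 0, "claw": 0.9}
    - {"x": 0, "y": 0, "z": -180, "spin": 0, "claw": 0.9}
    - {"x": 0, "y": 0, "z": -180, "spin": 0, "claw": 0.9}
    - {"x": 0, "y": 0, "z": -180, "spin": 0, "claw": 0.9}
    - {"x": 0, "y": 0, "z": -180, "spin": 0, "claw": 0.9}
    - {"x": 0, "y": 0, "z": -180, "spin": 0, "claw": 0.9}

```text
t: 15.3
position: [563.9, 47.3, 302.2]
ee_rot: [[-0.731, -0.683, -0.002], [-0.683, 0.731, -0.0], [0.001, 0.001, -1.0]]
wrist_force: [0.8, -0.3, -0.7]
opening: 0.9
```

```bash
python3 look.py j
python3 - <<'E'
from h import *
im=manip.grab_frame("scene")[:,:,::-1];cv2.imwrite("pics/jf.png",im)
E
```

```text
t 15.3 bin [ -4.4    5.45 302.25] F [ 0.8  -0.27 -0.69] open 0.9001977873903942
```

View pics/jf.png

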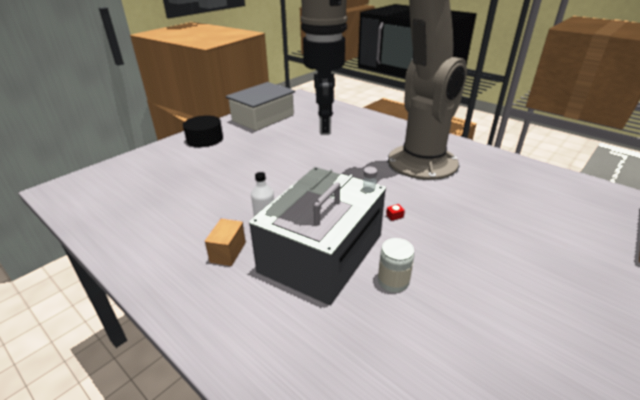

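View pics/jw.png

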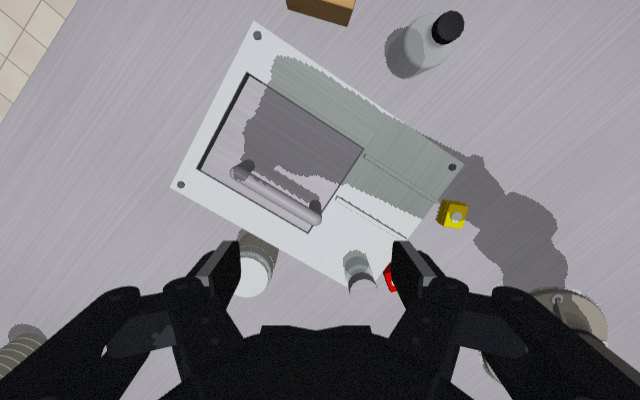

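The flap is closed and flush, the runway is empty, nothing else has moved, and the gripper is clear. Handing in.

```bash
python3 -c "
from rig import manip
print(manip.hand_in())"
```

```text
the job is handed in; nothing more can be done
None
```

The tin is in the bin and the flap has closed by itself; I handed the job in shortly after t = 15.3 s, against the 51 s limit. I first nudged the tin to about 6 mm short of the runway's end with shut fingers. Then one finger pressed the bar while the other pushed the tin off the end with the flap held open, and I lifted straight up.

**Last checks:**
- With the flap still held, the wrist view showed the tin's edge on the bin floor under the deck, clear of the flap.
- After letting go, the flap is flush and the runway is empty.
- The shaker, can, bottle, carton and the red and yellow tins look unmoved by eye. I did not measure their positions again.
- The gripper is clear of everything. The wrist-force readings I took stayed under about 8 N.

**What disagreed:**
- **Fingertips:** they end about 26 mm (shut) to 40 mm (open) behind the reported TCP. Because of this my first nudge passed above the tin without touching it, and I corrected for it afterwards.
- **Cameras:** the top and wrist cameras differed by up to 4 mm across the bin, so I used a value in between.

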